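# Sort the mixed breakfast things into tray, basket and caddy

## Robot

A 6-joint arm with a two-finger parallel gripper is mounted at the origin on the work surface. World frame = base frame: x ahead of the robot, y to its left, z up, the work surface at z = 0. Lengths are in m, angles in degrees, forces in N, time in s.
With the tool pointing down it reaches from about 0.375 to 0.9 m from the base axis. Payload 3.1 kg.
Tool frame: the origin (TCP) lies between the finger pads; the fingertips stand 11 mm ahead of it and the grasp point (between the pads) lies 8 mm behind it; x points along the fingers, y is the direction in which the jaws open and shut, and the axes are right-handed (so a half turn about x gives the same grasp; the last joint's range is limited). The gripper opens to 87 mm and grips with 3 to 60 N. Pads are 19 mm wide; open, the fingers measure 117 mm over their backs; the gripper's body (75 mm by 190 mm) begins 51 mm behind the grasp point.
Start: joints at [65.117, 30.224, 82.088, -0, 67.689, -10.227], TCP at [0.158, 0.605, 0.234] pointing down, gripper open.
Joint ranges: [-176.69, 176.69], [-43.24, 126.21], [12.49, 139.97], [-82, 262], [0, 151.66], [-163.58, 163.58]. Speed limits (degrees/s): [159.86, 159.86, 180, 180, 180, 180].

## Interface

Orientations are given as a 3x3 rotation matrix whose columns are the frame's x, y, z axes.
In Python, from rig import bot gives the robot as it stands.
- The arm moves only by the shell command python3 -m inch 'ROWS' [OPENING]. ROWS is a JSON object of lists of equal length, an entry for each row: "dp": the shift along the tool's x, y, z in mm, a list of three; "yaw": the turn about the tool's x in degrees. In form: {"dp": [[tx, ty, tz], ...], "yaw": [yaw, ...]}. A call has 1 to 20 rows; each row shifts and turns the commanded pose from where the row before left it, along the tool's axes as they then stand; what a row does not reach is not made up. A row lasts 1/12 s, in which the tool goes at most 41.7 mm and 7.16 degrees, less where a joint would pass 70% of its speed; a pose out of reach is approached as far as the arm can. A call is refused whole if a number of a shift passes 41.7 or a number of a turn 7.16, either way. A call with a gripper value outside its range is refused whole. OPENING is the finger opening in mm, from 0 to 87, set as the call begins (- or left out, the last holds). The fingers move at their own pace and stop on an object; the grip force is fixed at half the most. Time passes only in rows, so rows that do not move let the fingers close. It gives the time, the measured TCP pose, the force and the opening at its end, in the units of the state.
- bot.read_state(): the state, without advancing time (a new reading comes with each control period).
- bot.capture(name): name is "scene" or "top" or "wrist"; returns a dict with "color" (480x640x3 uint8, red, green, blue), "intrinsics" (3x3 intrinsics, pixels), "k1" (the pictures are not rectified: a ray, as slopes to the right and down, at radius r is drawn at 1 + k1 r^2 times it, then the intrinsics apply), "pose" (4x4, takes a point from camera to world coordinates). Camera axes: x right, y down, z forward; pixel columns grow to the right and rows downward; lengths in m; the calibration is good to about 2 mm. A picture is of the moment at which its call begins. There is no depth.
- bot.hand_in(): hands the job in, once; it reports no verdict.
The state is a dict: "time_s": time; "joint_positions": joint angles; "qvel": joint speeds; "tau": joint torques, N m; "position": TCP position; "tcp_rot": TCP orientation; "force": force on the tool from outside, world axes, zero at the start; "moment": the same for the moment, N m; "opening": opening from 0.0 (shut) to 1.0 (fully open).
Only numpy, scipy, OpenCV 4.12 (cv2) and the standard library are available. Lean on these libraries where they do the work, as an engineer would, in place of code of your own. Each camera call takes 0.05 s, during which the arm holds its last target.

## Task

Breakfast is over and the counter must be tidied: sort the mixed pieces by kind, whatever metal they are made of. Stand both tumblers on the floor of the round metal tray, both little bowls (katoris) on the bottom of the blue wire basket, and the pink-lidded spice jar in the empty bay of the wooden caddy, each set down gently, kept upright and side by side, never stacked or perched on a rim. Leave the white mortar, and the blue-lidded jar already in the caddy, where they stand.

Things in the scene. Friction and masses are not known exactly. Their poses are not given: they have to be found in the camera images.
- tumbler_steel: Bright steel tumbler (small drinking cup), empty, mouth up: 78 mm high, 60 mm across at the rim, 58 mm at 50 mm height, 47 mm at the foot, wall 3 mm, about 0.1 kg. Origin: centre of the underside, z up its axis; round, so yaw means nothing. Stands loose among the mixed pieces on the black counter.
- tumbler_copper: Reddish copper tumbler (small drinking cup), empty, mouth up: 78 mm high, 60 mm across at the rim, 58 mm at 50 mm height, 47 mm at the foot, wall 3 mm, about 0.1 kg. Origin: centre of the underside, z up its axis; round, so yaw means nothing. Stands loose among the mixed pieces on the black counter.
- katori_steel: Bright steel katori (small bowl), empty, mouth up: 34 mm high, 66 mm across at the rim, outside wall near vertical from 15 mm height up, 42 mm across at the foot, wall 3 mm, about 0.07 kg. Origin: centre of the underside, z up its axis; round, so yaw means nothing. Stands loose among the mixed pieces on the black counter.
- katori_brass: Yellow brass katori (small bowl), empty, mouth up: 34 mm high, 66 mm across at the rim, outside wall near vertical from 15 mm height up, 42 mm across at the foot, wall 3 mm, about 0.07 kg. Origin: centre of the underside, z up its axis; round, so yaw means nothing. Stands loose among the mixed pieces on the black counter.
- jar_pink: Plastic spice jar with a pink screw lid: 84 mm high, white body 54 mm across with a yellow label, the lid 58 mm across is the top 24 mm, firmly closed, 0.14 kg. Origin: centre of the underside, z up its axis; yaw means nothing. Stands loose among the mixed pieces on the black counter.
- mortar: White marble mortar, 72 mm across and 52 mm high, its short white pestle standing in it (top at about 85 mm, within 25 mm of the axis), 0.7 kg. To be left alone. Origin: centre of the underside, z up. Stands loose among the mixed pieces on the black counter.
- jar_blue: Plastic spice jar with a blue screw lid, standing loose in the +y bay of the caddy; to be left alone. 84 mm high, white body 54 mm across with a yellow label, the lid 58 mm across is the top 24 mm, firmly closed, 0.14 kg. Origin: centre of the underside, z up its axis; yaw means nothing.
- tray: Round metal serving tray, 218 mm across over its rim. Flat floor 3 mm above the counter, 190 mm across; the rim slopes out to 17.5 mm above the counter. The two tumblers fit side by side, e.g. 50 mm either side of the centre. Origin: centre of the underside, z up; yaw means nothing. Fixed, in the left, far middle or right spot.
- basket: Blue wire basket, open on top: outside 160 mm along its x, 240 mm along its y, walls 4 mm thick, rim 42 mm and flat bottom 4 mm above the counter. The two katoris fit side by side along y, e.g. 55 mm either side of the centre. Origin: centre of the underside, z up. Fixed, in the left, far middle or right spot.
- caddy: Wooden spice caddy, open on top: outside 120 mm along its x, 216 mm along its y, walls 6 mm, rim 34 mm and floor 6 mm above the counter; a 30 mm high partition makes two bays, 108 by 99 mm inside. The +y bay holds the blue-lidded jar; the -y bay is empty, its centre at (0, -52 mm). Origin: centre of the underside, z up. Fixed, in the left, far middle or right spot.
Not all that is in view belongs to the job. What is shaped like the jar_pink but green is not meant. Of the things that look like the tumbler_copper, take the one that is nearest to the robot's base at the start.

How it is judged (in metres and radians):
At the end, for the whole second after the job is handed in: Tumblers on the tray floor within 74 mm of its centre, katoris on the basket bottom within 46 (x) and 86 mm (y), pink jar within 30 (x) and 26 mm (y) of its bay centre; all upright (0.12 rad), undersides within 5 mm of the floor, at rest (0.02 m/s). Mortar and blue jar moved under 20 mm (horizontal distance between each of tumbler_steel, tumbler_copper and tray below 0.074 m and z of tumbler_steel in the frame of tray between -0.001 and 0.008 m and angle between each of tumbler_steel, tumbler_copper, katori_steel, katori_brass, jar_pink's own z axis and vertical below 0.12 rad and linear speed of each of tumbler_steel, tumbler_copper, katori_steel, katori_brass, jar_pink below 0.02 m/s and z of tumbler_copper in the frame of tray between -0.001 and 0.008 m and x of katori_steel in the frame of basket between -0.046 and 0.046 m and y of katori_steel in the frame of basket between -0.086 and 0.086 m and z of katori_steel in the frame of basket between 0 and 0.009 m and x of katori_brass in the frame of basket between -0.046 and 0.046 m and y of katori_brass in the frame of basket between -0.086 and 0.086 m and z of katori_brass in the frame of basket between 0 and 0.009 m and x of jar_pink in the frame of caddy between -0.03 and 0.03 m and y of jar_pink in the frame of caddy between -0.078 and -0.026 m and z of jar_pink in the frame of caddy between 0.002 and 0.011 m and distance of each of mortar, jar_blue from where it was at the start of the episode below 0.02 m); the robot touches nothing.
It fails at once if the white mortar is pushed out of its place or knocked over (distance of mortar from where it was at the start of the episode above 0.02 m or angle between mortar's own z axis and vertical above 0.3 rad).
It fails at once if the blue-lidded jar already in the caddy is pushed about, lifted or knocked over (distance of jar_blue from where it was at the start of the episode above 0.02 m or angle between jar_blue's own z axis and vertical above 0.3 rad).
It fails at once if one of the five pieces is tipped over or turned out (angle between any of tumbler_steel, tumbler_copper, katori_steel, katori_brass, jar_pink's own z axis and vertical above 0.8 rad).
It fails at once if one of the five pieces is dropped or thrown down (faster than 0.8 m/s when lower than 40 mm above the counter, as after a fall of more than about 3 cm) ((height (world z) of tumbler_steel below 0.04 m and linear speed of tumbler_steel above 0.8 m/s) or (height (world z) of tumbler_copper below 0.04 m and linear speed of tumbler_copper above 0.8 m/s) or (height (world z) of katori_steel below 0.04 m and linear speed of katori_steel above 0.8 m/s) or (height (world z) of katori_brass below 0.04 m and linear speed of katori_brass above 0.8 m/s) or (height (world z) of jar_pink below 0.04 m and linear speed of jar_pink above 0.8 m/s)).
It also fails if it takes over 120 s, if anything falls off the work surface, if the arm or the gripper's body presses on something with over 40 N, if the wrist force passes 120 N, or if a joint passes its speed limit or range.

## Working session

There is one attempt and no reset: what is moved stays moved. The work goes in short steps, Python scripts to look and compute and a shell command to move; the robot and the scene stay as the last step left them, time stands still between calls to the robot, and variables do not carry over. Pictures are saved under pics/ and viewed, and the job is handed in when it is done.

```bash
ls; mkdir -p pics; python3 - <<'E'
from rig import bot
import cv2
s=bot.read_state()
print(s)
for n in("scene","top","wrist"):
    c=bot.capture(n); cv2.imwrite(f"pics/{n}0.png",c["color"][:,:,::-1]); print(n,c["intrinsics"].tolist(),c["k1"],c["pose"].round(4).tolist())
E
```

```text
pics
{'time_s': 0.0, 'joint_positions': array([ 6.51169175e+01,  3.02797294e+01,  8.21584818e+01,  1.26978093e-03,
        6.76883452e+01, -1.02272123e+01]), 'qvel': array([ 0.11725267, -0.24732114, -0.02458413,  0.04201988,  0.03292406,
       -0.05932464]), 'tau': array([-5.06797369e-04, -4.40056765e+01, -1.76588559e+01,  6.31462131e-02,
        5.83112868e-02, -1.72798445e-04]), 'position': array([0.15778788, 0.60400556, 0.23255179]), 'tcp_rot': array([[-9.48001859e-04,  2.53020003e-01,  9.67460583e-01],
       [-1.99514844e-03,  9.67458613e-01, -2.53021443e-01],
       [-9.99997560e-01, -2.17009228e-03, -4.12340098e-04]]), 'force': array([ 0.86764421, -1.04900961,  0.32897313]), 'moment': array([-0.03185968, -0.02506937,  0.00227774]), 'opening': 1.0012767953948303}
scene [[550.1312261887127, 0.0, 323.8007484435004], [0.0, 550.1312261887127, 249.18700955266766], [0.0, 0.0, 1.0]] 0.018325910223551907 [[-0.7867, 0.5114, -0.346, 0.9183], [0.6174, 0.6459, -0.4491, 0.5198], [-0.0062, -0.5669, -0.8238, 0.9445], [0.0, 0.0, 0.0, 1.0]]
top [[490.86541841769053, 0.0, 321.327210887764], [0.0, 490.86541841769053, 236.1750095564264], [0.0, 0.0, 1.0]] -0.12954375683379782 [[-0.0174, -0.9825, 0.1853, 0.3216], [-0.9996, 0.0128, -0.0262, 0.0425], [0.0233, -0.1857, -0.9823, 1.1042], [0.0, 0.0, 0.0, 1.0]]
wrist [[388.32369710130644, 0.0, 321.1688928644584], [0.0, 388.32369710130644, 245.70380872060812], [0.0, 0.0, 1.0]] -0.06532962056992889 [[0.2527, 0.9305, 0.2651, 0.0849], [0.9675, -0.2423, -0.0718, 0.6231], [-0.0025, 0.2747, -0.9615, 0.383], [0.0, 0.0, 0.0, 1.0]]
```

View pics/top0.png

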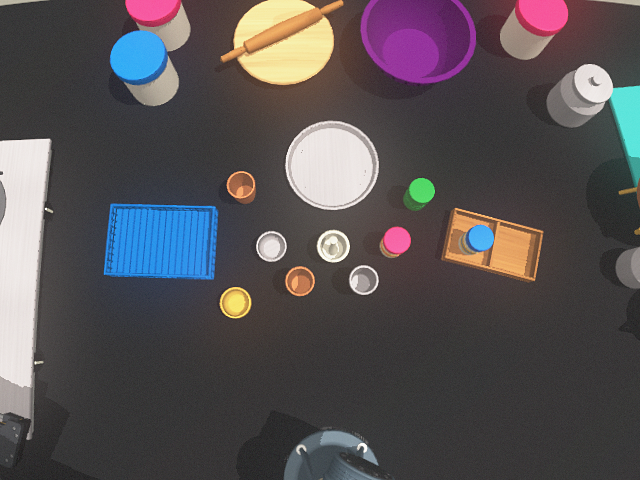

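View pics/scene0.png

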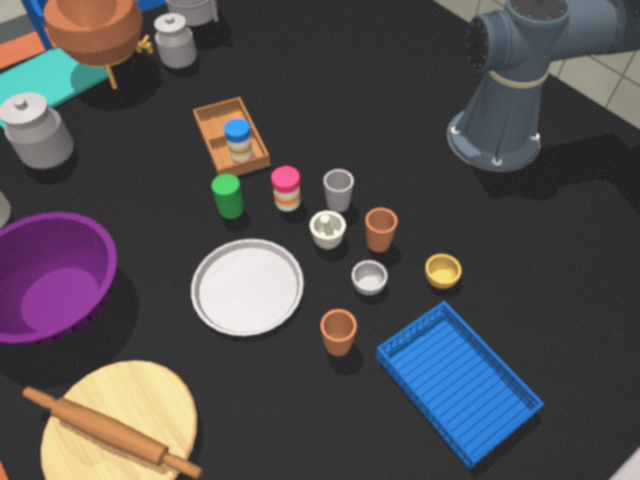

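View pics/wrist0.png

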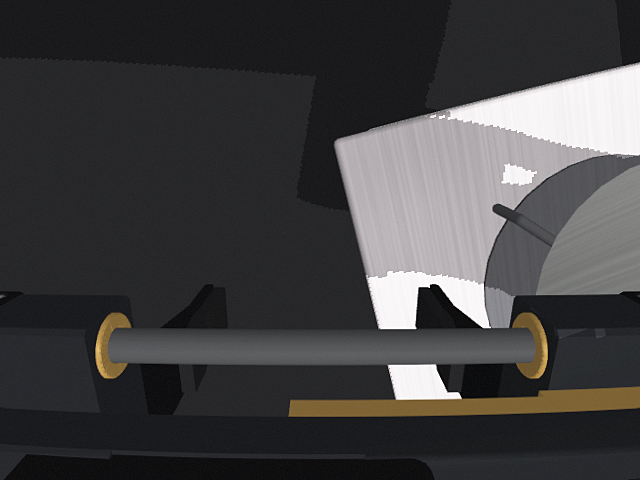

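```bash
python3 - <<'E'
import cv2
t=cv2.imread("pics/top0.png"); s=cv2.imread("pics/scene0.png")
def cr(im,x0,y0,w,h,k,n):
    c=cv2.resize(im[y0:y0+h,x0:x0+w],None,fx=k,fy=k,interpolation=cv2.INTER_CUBIC)
    for i in range(0,w,20): cv2.putText(c,str(x0+i),(i*k,10),0,.35,(255,255,255),1); cv2.line(c,(i*k,12),(i*k,18),(255,255,255),1)
    for i in range(0,h,20): cv2.putText(c,str(y0+i),(0,i*k+4),0,.35,(255,255,255),1)
    cv2.imwrite(n,c)
cr(t,210,160,195,150,4,"pics/tA.png")
cr(t,370,165,190,125,4,"pics/tB.png")
cr(t,95,195,130,90,6,"pics/tC.png")
cr(s,310,155,160,150,5,"pics/sA.png")
E
```

```text
(no output)
```

View pics/tA.png

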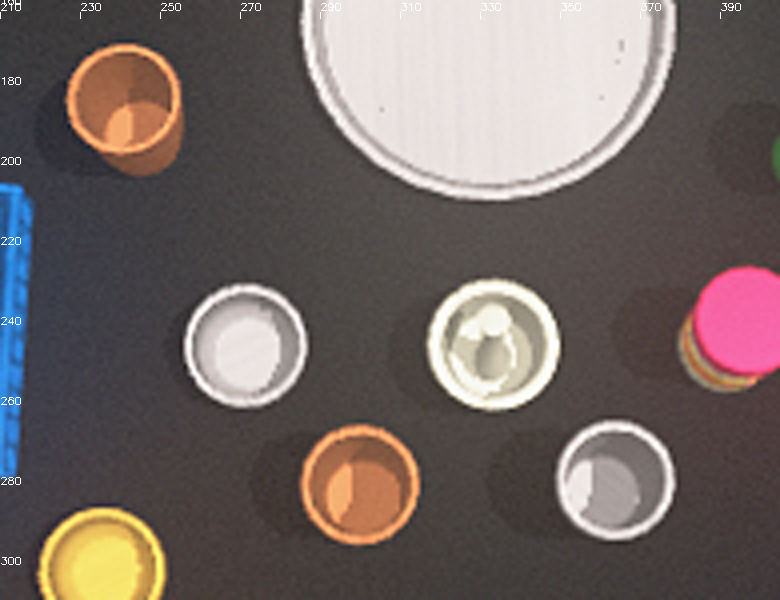

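View pics/tB.png

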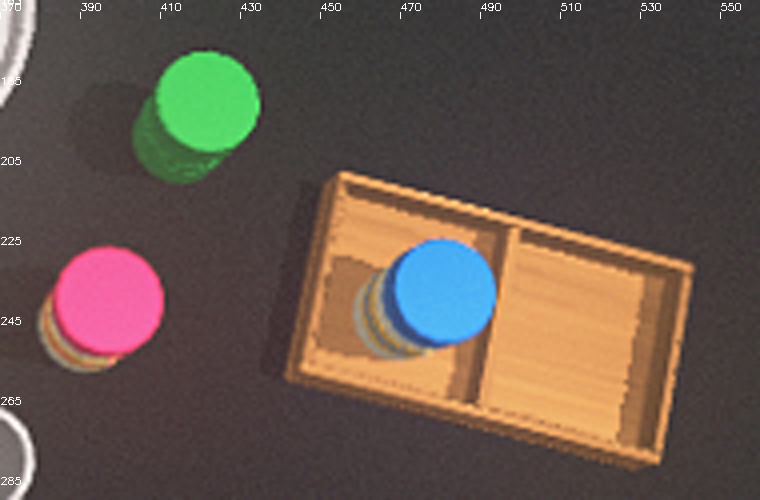

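View pics/tC.png

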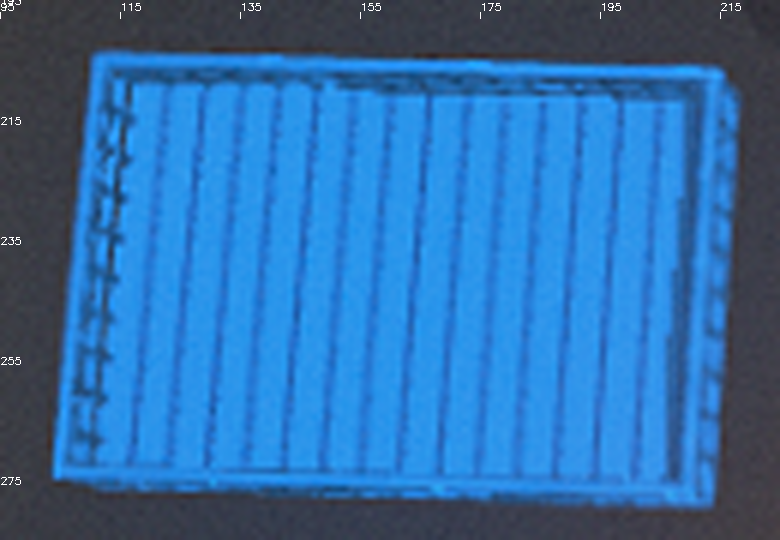

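View pics/sA.png

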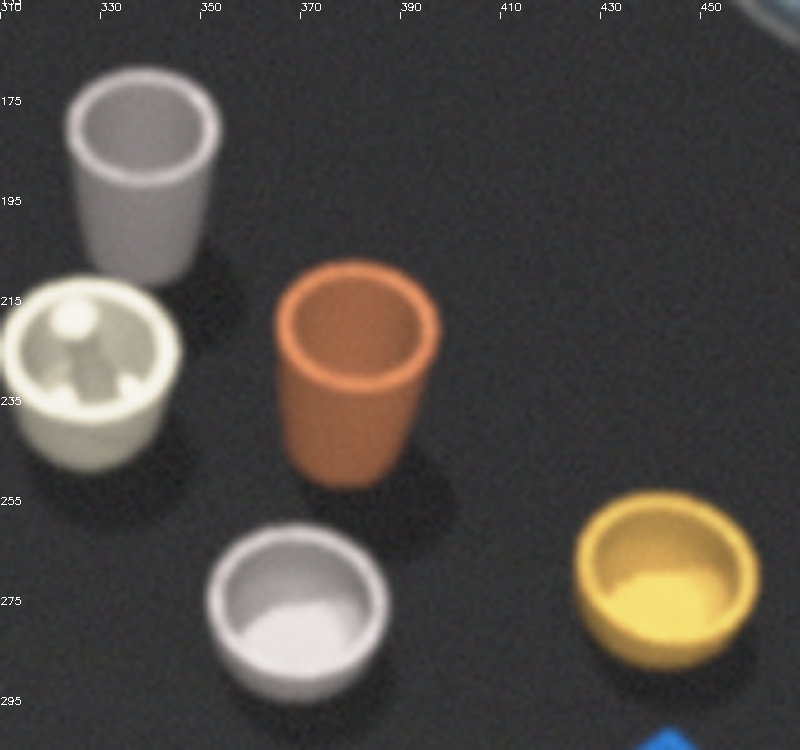

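```bash
cat > h.py <<'E'
import numpy as np
K={"scene":(550.1312,323.8007,249.187,0.018326,np.array([[-0.7867,0.5114,-0.346,0.9183],[0.6174,0.6459,-0.4491,0.5198],[-0.0062,-0.5669,-0.8238,0.9445]])),
"top":(490.8654,321.3272,236.175,-0.129544,np.array([[-0.0174,-0.9825,0.1853,0.3216],[-0.9996,0.0128,-0.0262,0.0425],[0.0233,-0.1857,-0.9823,1.1042]]))}
def ray(c,u,v):
    f,cx,cy,k,P=K[c] if isinstance(c,str) else c
    d=np.array([(u-cx)/f,(v-cy)/f]); s=d.copy()
    for _ in range(20): s=d/(1+k*(s@s))
    return P[:,3],P[:,:3]@np.array([s[0],s[1],1])
def at(c,u,v,z):
    o,d=ray(c,u,v); return (o+d*(z-o[2])/d[2])[:2]
E
python3 - <<'E'
from h import *
for n,c,u,v,z in [("cop","top",300.25,281.25,.078),("cop","scene",381.6,220.2,.078),("ste","top",364,280,.078),("ste","scene",338.6,180.4,.078),
("kst","top",271.5,246.5,.034),("kst","scene",369.6,275.4,.034),("kbr","top",235.75,302.5,.034),("kbr","scene",443.4,269.4,.034),
("mortar","top",333.5,246.25,.052),("cop far","top",241,184.75,.078),("pink","top",397.25,240,.084),("green","top",422,190.5,.084),("blue","top",480.75,238,.084),("tray","top",332.2,165.5,.0175),("tray","scene",247,286.5,.0175)]:
    p=at(c,u,v,z); print(n,c,p.round(4),np.hypot(*p).round(3))
cad=np.array([at("top",u,v,.034) for u,v in [(455.5,208),(543.25,231),(534.5,280.75),(441.75,260)]])
bas=np.array([at("top",u,v,.042) for u,v in [(110.5,203.7),(215.5,206.3),(211,276.5),(103.8,274.7)]])
for q,n in((cad,"cad"),(bas,"bas")):
    print(n,q.round(4).tolist(),q.mean(0).round(4)); 
    for i in range(4):
        d=q[(i+1)%4]-q[i]; print(np.hypot(*d).round(4),np.degrees(np.arctan2(d[1],d[0])).round(1))
E
```

```text
cop top [0.4198 0.0609] 0.424
cop scene [0.4215 0.0637] 0.426
ste top [ 0.4203 -0.0729] 0.427
ste scene [ 0.4223 -0.0707] 0.428
kst top [0.5017 0.1244] 0.517
kst scene [0.5043 0.1274] 0.52
kbr top [0.3795 0.2022] 0.43
kbr scene [0.3822 0.2063] 0.434
mortar top [ 0.4974 -0.0117] 0.498
cop far top [0.6312 0.1878] 0.659
pink top [ 0.5037 -0.1461] 0.524
green top [ 0.6125 -0.2059] 0.646
blue top [ 0.5056 -0.3293] 0.603
tray top [ 0.6934 -0.0147] 0.694
tray scene [ 0.7014 -0.0091] 0.701
cad [[0.5849, -0.2935], [0.529, -0.4999], [0.4145, -0.4672], [0.4659, -0.2538]] [ 0.4986 -0.3786]
0.2138 -105.2
0.1191 164.1
0.2195 76.4
0.1255 -18.5
bas [[0.6031, 0.4908], [0.5929, 0.2492], [0.4359, 0.2556], [0.4417, 0.4961]] [0.5184 0.373 ]
0.2418 -92.4
0.1571 177.7
0.2406 88.6
0.1615 -1.9
```

Candidates, with top-camera pixels:
- **tumbler_copper:** the copper cups are at (300,281), radius 0.42 m, and (241,187), radius 0.66 m. I take (300,281), which is nearer the base.
- **tumbler_steel:** (364,280). This is a tall cup, as the scene crop confirms.
- **katori_steel:** (271,246).
- **katori_brass:** (236,302).
- **jar_pink:** the small pink lid at (397,240). The green one at (422,190) and the large pink jars at (155,5) and (540,15) are not meant.
- **mortar:** (333,246), to be left alone.

The crops tA and sA confirm these choices.

```bash
python3 -m inch '{"dp":[[0,0,0],[0,0,0],[0,0,0]],"yaw":[-7.16,-7.16,-0.34]}' 87 && python3 -m inch '{"dp":[[0,-14,7],[0,-28,14],[0,-28,14],[0,-28,14],[0,-28,14],[0,-28,14],[0,-28,14],[0,-28,14],[0,-28,14],[0,-28,14],[0,-28,14],[0,-28,14],[0,-28,14],[0,-28,14],[0,-28,14],[0,-28,14],[0,-28,14],[0,-28,14],[0,-28,14],[0,-23,3]],"yaw":[0,0,0,0,0,0,0,0,0,0,0,0,0,0,0,0,0,0,0,0]}'
```

```text
time_s: 0.4
position: [0.158, 0.6044, 0.2331]
tcp_rot: [[-0.0, -0.002, 1.0], [-0.001, 1.0, 0.002], [-1.0, -0.001, -0.0]]
force: [0.2, 0.3, 0.2]
opening: 0.999
time_s: 2.07
position: [0.4229, 0.0614, 0.234]
tcp_rot: [[0.004, 0.004, 1.0], [-0.001, 1.0, -0.004], [-1.0, -0.001, 0.004]]
force: [0.5, 0.1, 0.3]
opening: 1.002
```

```bash
python3 - <<'E'
from rig import bot
import cv2,numpy as np
c=bot.capture("wrist"); im=c["color"][:,:,::-1].copy(); 
s=bot.read_state(); print(s["position"])
P=c["pose"]; print(P.round(4).tolist())
cv2.imwrite("pics/w1.png",im)
E
```

```text
[0.42287371 0.05870059 0.23380847]
[[0.0042, 0.9605, 0.2783, 0.3469], [1.0, -0.0036, -0.0023, 0.0615], [-0.0012, 0.2783, -0.9605, 0.384], [0.0, 0.0, 0.0, 1.0]]
```

View pics/w1.png

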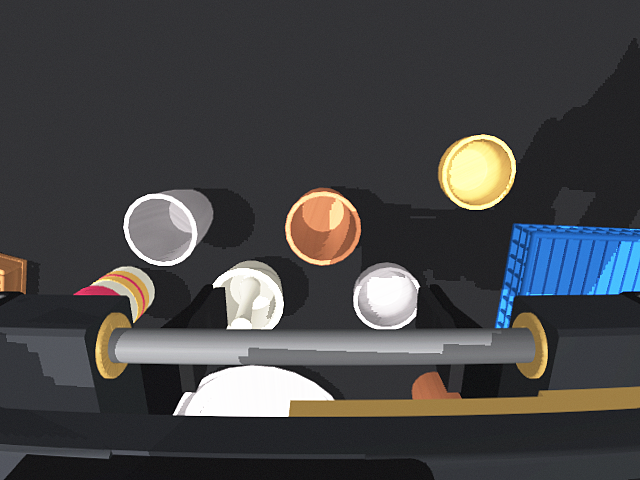

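```bash
python3 - <<'E'
from h import *
from rig import bot
P=np.array([[0.0042,0.9605,0.2783,0.3469],[1.0,-0.0036,-0.0023,0.0615],[-0.0012,0.2783,-0.9605,0.384]])
c=(388.32,321.17,245.70,-0.06533,P)
for n,u,v,z in [("cop",324,227,.078),("ste",161,229,.078),("kbr",478,172,.034),("kst",387,296,.034)]: print(n,at(c,u,v,z).round(4))
# pink: scene lid
for n,u,v,z in [("pink",286,178,.084),("blue",237.5,129,.084),("mortar",327.5,225.5,.052)]: print(n,at("scene",u,v,z).round(4))
print(bot.read_state()["position"])
E
```

```text
cop [0.4198 0.0631]
ste [ 0.4208 -0.0705]
kbr [0.3798 0.2022]
kst [0.4998 0.1248]
pink [ 0.5074 -0.1399]
blue [ 0.5068 -0.3254]
mortar [ 0.5015 -0.008 ]
[0.42287371 0.05870059 0.23380847]
```

```bash
python3 -m inch '{"dp":[[20,2,-3],[30,0,0],[35,0,0],[35,0,0],[30,0,0],[20,0,0],[10,0,0],[2,0,0],[0,0,0],[0,0,0]],"yaw":[0,0,0,0,0,0,0,0,0,0]}'; python3 - <<'E'
from rig import bot
import cv2
c=bot.capture("wrist"); im=c["color"][:,:,::-1].copy(); cv2.imwrite("pics/w2.png",im)
print(bot.read_state()["position"])
E
```

```text
time_s: 2.95
position: [0.4175, 0.0657, 0.052]
tcp_rot: [[0.001, 0.001, 1.0], [-0.0, 1.0, -0.001], [-1.0, -0.0, 0.001]]
force: [0.5, 0.6, 0.2]
opening: 1.001
[0.41775636 0.06572167 0.05228182]
```

View pics/w2.png

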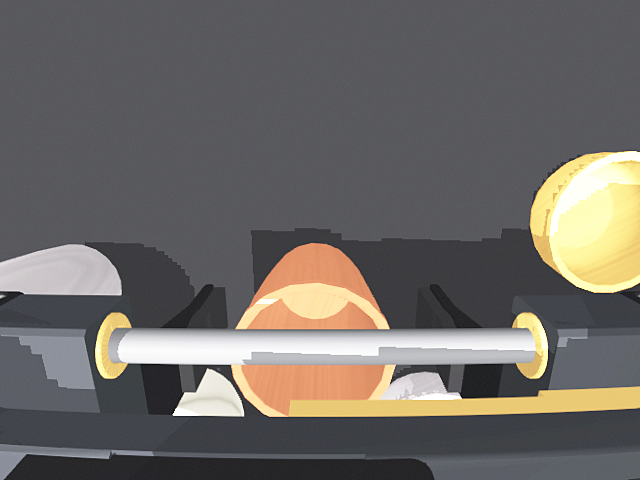

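The copper cup sits between the fingers: its rim spans columns 233–391 and the pads are near 215 and 428. Closing now.

```bash
python3 -m inch '{"dp":[[0,0,0],[0,0,0],[0,0,0],[0,0,0],[0,0,0],[0,0,0],[0,0,0],[0,0,0]],"yaw":[0,0,0,0,0,0,0,0]}' 40; python3 -m inch '{"dp":[[-5,0,0],[-15,0,0],[-25,0,0],[-30,0,0],[-30,0,0],[-20,0,0],[-5,0,0]],"yaw":[0,0,0,0,0,0,0]}'
```

```text
time_s: 3.67
position: [0.4173, 0.0656, 0.0516]
tcp_rot: [[0.0, -0.0, 1.0], [-0.0, 1.0, 0.0], [-1.0, -0.0, 0.0]]
force: [0.7, -1.2, 2.2]
opening: 0.655
time_s: 4.25
position: [0.4186, 0.0657, 0.1846]
tcp_rot: [[0.006, -0.0, 1.0], [-0.001, 1.0, 0.0], [-1.0, -0.001, 0.006]]
force: [0.4, 0.3, -1.6]
opening: 0.655
```

```bash
python3 -m inch '{"dp":[[0,-2,8],[0,-5,16],[0,-5,24],[0,-5,24],[0,-5,24],[0,-5,24],[0,-5,24],[0,-5,24],[0,-5,24],[0,-5,24],[0,-5,24],[0,-5,24],[0,-5,24],[0,-5,24],[0,-5,12],[0,-5,3],[0,-1,0],[0,0,0],[0,0,0]],"yaw":[0,0,0,0,0,0,0,0,0,0,0,0,0,0,0,0,0,0,0]}'; python3 - <<'E'
from rig import bot
import cv2
c=bot.capture("top"); im=c["color"][:,:,::-1].copy(); cv2.imwrite("pics/t3.png",im)
print(bot.read_state()["position"])
c=bot.capture("scene"); im=c["color"][:,:,::-1].copy(); cv2.imwrite("pics/s3.png",im)
E
```

```text
time_s: 5.83
position: [0.7426, -0.0121, 0.1803]
tcp_rot: [[-0.003, 0.0, 1.0], [0.001, 1.0, -0.0], [-1.0, 0.001, -0.003]]
force: [-0.3, -0.5, -0.7]
opening: 0.654
[ 0.74286632 -0.0119599   0.18084734]
```

View pics/s3.png

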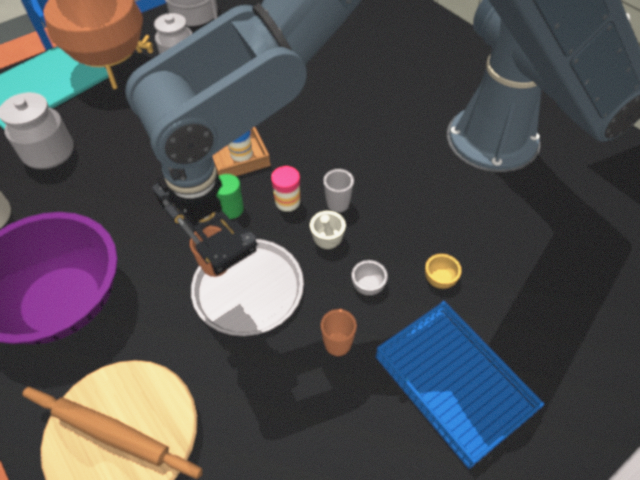

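```bash
python3 -m inch '{"dp":[[8,0,2],[18,0,0],[22,0,0],[22,0,0],[20,0,0],[14,0,0],[8,0,0],[5,0,0],[0,0,0],[0,0,0]],"yaw":[0,0,0,0,0,0,0,0,0,0]}'
```

```text
time_s: 6.77
position: [0.7468, -0.0124, 0.0654]
tcp_rot: [[0.002, -0.0, 1.0], [-0.0, 1.0, 0.0], [-1.0, -0.0, 0.002]]
force: [0.7, 0.0, -1.2]
opening: 0.659
```

```bash
python3 -m inch '{"dp":[[4,0,0],[3,0,0],[2,0,0],[0,0,0],[0,0,0]],"yaw":[0,0,0,0,0]}';python3 -m inch '{"dp":[[1,0,0],[1,0,0],[0,0,0]],"yaw":[0,0,0]}'
```

```text
time_s: 7.18
position: [0.7461, -0.0123, 0.0556]
tcp_rot: [[-0.0, -0.0, 1.0], [0.0, 1.0, 0.0], [-1.0, 0.0, -0.0]]
force: [0.4, 0.5, -1.0]
opening: 0.653
time_s: 7.43
position: [0.7467, -0.0124, 0.0547]
tcp_rot: [[0.001, -0.0, 1.0], [-0.0, 1.0, 0.0], [-1.0, -0.0, 0.001]]
force: [-0.8, 0.3, 3.5]
opening: 0.649
```

```bash
python3 -m inch '{"dp":[[0,0,0],[0,0,0],[0,0,0],[0,0,0],[0,0,0]],"yaw":[0,0,0,0,0]}' 75;python3 -m inch '{"dp":[[-5,0,0],[-20,0,0],[-35,0,0],[-35,0,0],[-30,0,0],[0,0,0]],"yaw":[0,0,0,0,0,0]}' 87; python3 - <<'E'
from rig import bot
import cv2
c=bot.capture("wrist"); im=c["color"][:,:,::-1].copy(); cv2.imwrite("pics/w4.png",im)
print(bot.read_state()["position"],c["pose"].round(4).tolist())
E
```

```text
time_s: 7.85
position: [0.7459, -0.0123, 0.0531]
tcp_rot: [[-0.001, -0.0, 1.0], [0.0, 1.0, 0.0], [-1.0, 0.0, -0.001]]
force: [0.4, 0.6, -0.4]
opening: 0.851
time_s: 8.35
position: [0.7509, -0.013, 0.1878]
tcp_rot: [[0.015, -0.0, 1.0], [-0.003, 1.0, 0.0], [-1.0, -0.003, 0.015]]
force: [1.1, 0.2, 1.1]
opening: 0.994
[ 0.7492095  -0.01272341  0.18441598] [[-0.0006, 0.9572, 0.2895, 0.6731], [1.0, 0.0015, -0.0028, -0.0129], [-0.0031, 0.2895, -0.9572, 0.3369], [0.0, 0.0, 0.0, 1.0]]
```

View pics/w4.png

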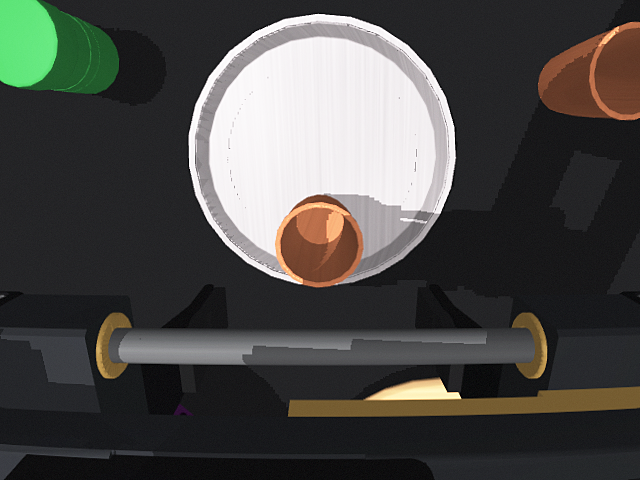

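```bash
python3 - <<'E'
from h import *
P=np.array([[-0.0006,0.9572,0.2895,0.6731],[1.0,0.0015,-0.0028,-0.0129],[-0.0031,0.2895,-0.9572,0.3369]])
c=(388.32,321.17,245.70,-0.06533,P)
for n,u,v,z in [("tray",322,149,.0175),("traytop",322,15,.0175),("traybot",322,284,.0175),("L",189.5,149,.0175),("R",455,149,.0175),("cup",319,244,.081)]: print(n,at(c,u,v,z).round(4))
E
```

```text
tray [ 0.6887 -0.0132]
traytop [ 0.5905 -0.0133]
traybot [ 0.8052 -0.0131]
L [ 0.6881 -0.1204]
R [0.688  0.0942]
cup [ 0.7493 -0.0151]
```

The copper cup stands upright on the tray at (319,244) in the wrist view, about 50 mm beyond the tray centre. Next is the steel tumbler.

```bash
python3 -m inch '{"dp":[[0,-4,-12],[0,-5,-28],[0,-5,-28],[0,-5,-28],[0,-5,-28],[0,-5,-28],[0,-5,-28],[0,-5,-28],[0,-5,-28],[0,-5,-28],[0,-5,-28],[0,-4,-28],[0,-1,-8],[0,0,0],[0,0,0]],"yaw":[0,0,0,0,0,0,0,0,0,0,0,0,0,0,0]}'
```

```text
time_s: 9.65
position: [0.4191, -0.0717, 0.1785]
tcp_rot: [[0.001, 0.001, 1.0], [-0.0, 1.0, -0.001], [-1.0, -0.0, 0.001]]
force: [2.2, 0.3, -0.9]
opening: 1.001
```

```bash
python3 -m inch '{"dp":[[15,0,1],[25,0,1],[30,0,0],[25,0,0],[18,0,0],[10,0,0],[3,0,0],[0,0,0],[0,0,0]],"yaw":[0,0,0,0,0,0,0,0,0]}'; python3 -m inch '{"dp":[[0,0,0],[0,0,0],[0,0,0],[0,0,0],[0,0,0],[0,0,0],[0,0,0],[0,0,0]],"yaw":[0,0,0,0,0,0,0,0]}' 40
```

```text
time_s: 10.4
position: [0.4215, -0.0716, 0.0525]
tcp_rot: [[0.001, -0.001, 1.0], [-0.001, 1.0, 0.001], [-1.0, -0.001, 0.001]]
force: [-0.5, -0.3, -0.2]
opening: 1.002
time_s: 11.07
position: [0.4204, -0.0715, 0.0529]
tcp_rot: [[0.001, -0.0, 1.0], [-0.0, 1.0, 0.0], [-1.0, -0.0, 0.001]]
force: [0.3, -0.0, 4.7]
opening: 0.66
```

```bash
python3 -m inch '{"dp":[[-5,0,0],[-15,0,0],[-25,0,0],[-30,0,0],[-30,0,0],[-20,0,0],[-5,0,0]],"yaw":[0,0,0,0,0,0,0]}'; python3 -m inch '{"dp":[[0,3,8],[0,5,18],[0,6,24],[0,6,24],[0,6,24],[0,6,24],[0,6,24],[0,6,24],[0,6,24],[0,5,20],[0,3,10],[0,0,3],[0,0,0],[0,0,0]],"yaw":[0,0,0,0,0,0,0,0,0,0,0,0,0,0]}'
```

```text
time_s: 11.65
position: [0.4215, -0.0718, 0.1855]
tcp_rot: [[0.006, -0.0, 1.0], [-0.002, 1.0, 0.0], [-1.0, -0.002, 0.006]]
force: [-0.1, -1.3, -0.9]
opening: 0.66
time_s: 12.82
position: [0.6457, -0.013, 0.1805]
tcp_rot: [[-0.004, -0.0, 1.0], [0.001, 1.0, 0.0], [-1.0, 0.001, -0.004]]
force: [-0.4, 0.3, -1.1]
opening: 0.661
```

```bash
python3 -m inch '{"dp":[[8,0,1],[18,0,1],[22,0,0],[22,0,0],[20,0,0],[14,0,0],[8,0,0],[6,0,0],[3,0,0],[1,0,0],[0,0,0],[0,0,0]],"yaw":[0,0,0,0,0,0,0,0,0,0,0,0]}'; python3 -m inch '{"dp":[[1,0,0],[1,0,0],[0,0,0]],"yaw":[0,0,0]}'
```

```text
time_s: 13.82
position: [0.6498, -0.0134, 0.0615]
tcp_rot: [[0.002, -0.0, 1.0], [-0.0, 1.0, 0.0], [-1.0, -0.0, 0.002]]
force: [0.5, -0.2, -0.9]
opening: 0.658
time_s: 14.07
position: [0.6493, -0.0133, 0.0588]
tcp_rot: [[0.0, -0.0, 1.0], [-0.0, 1.0, 0.0], [-1.0, -0.0, 0.0]]
force: [0.2, -1.0, -1.4]
opening: 0.658
```

```bash
python3 -m inch '{"dp":[[1,0,0],[1,0,0],[1,0,0],[0,0,0]],"yaw":[0,0,0,0]}'; python3 -m inch '{"dp":[[1,0,0],[0,0,0]],"yaw":[0,0]}'
```

```text
time_s: 14.4
position: [0.6492, -0.0133, 0.0559]
tcp_rot: [[0.0, -0.0, 1.0], [-0.0, 1.0, 0.0], [-1.0, -0.0, 0.0]]
force: [-0.8, 0.0, 1.4]
opening: 0.656
time_s: 14.57
position: [0.6493, -0.0133, 0.0559]
tcp_rot: [[0.0, -0.0, 1.0], [-0.0, 1.0, 0.0], [-1.0, -0.0, 0.0]]
force: [-2.1, -0.5, 6.4]
opening: 0.661
```

```bash
python3 -m inch '{"dp":[[0,0,0],[0,0,0],[0,0,0],[0,0,0],[0,0,0]],"yaw":[0,0,0,0,0]}' 75;python3 -m inch '{"dp":[[-5,0,0],[-20,0,0],[-35,0,0],[-35,0,0],[-30,0,0],[0,0,0]],"yaw":[0,0,0,0,0,0]}' 87; python3 - <<'E'
from rig import bot
import cv2
c=bot.capture("wrist"); im=c["color"][:,:,::-1].copy(); cv2.imwrite("pics/w5.png",im)
E
python3 -m inch '{"dp":[[0,0,0],[0,0,0],[0,0,0],[0,0,0],[0,0,0],[0,0,0],[0,0,0],[0,0,0],[0,0,0],[0,0,0],[0,0,0],[0,0,0],[0,0,0],[0,0,0]],"yaw":[7.16,7.16,7.16,7.16,7.16,7.16,7.16,7.16,7.16,7.16,7.16,7.16,6.08,0]}'
```

```text
time_s: 14.98
position: [0.6491, -0.0133, 0.0542]
tcp_rot: [[-0.0, -0.0, 1.0], [0.0, 1.0, 0.0], [-1.0, 0.0, -0.0]]
force: [0.2, 0.6, 0.4]
opening: 0.853
time_s: 15.48
position: [0.6536, -0.014, 0.1871]
tcp_rot: [[0.014, -0.0, 1.0], [-0.003, 1.0, 0.0], [-1.0, -0.003, 0.014]]
force: [0.9, -0.7, 0.4]
opening: 0.995
time_s: 16.7
position: [0.6482, -0.0132, 0.1781]
tcp_rot: [[-0.003, 0.999, -0.037], [0.001, -0.037, -0.999], [-1.0, -0.003, -0.0]]
force: [-0.6, 0.1, -0.3]
opening: 0.999
```

View pics/w5.png

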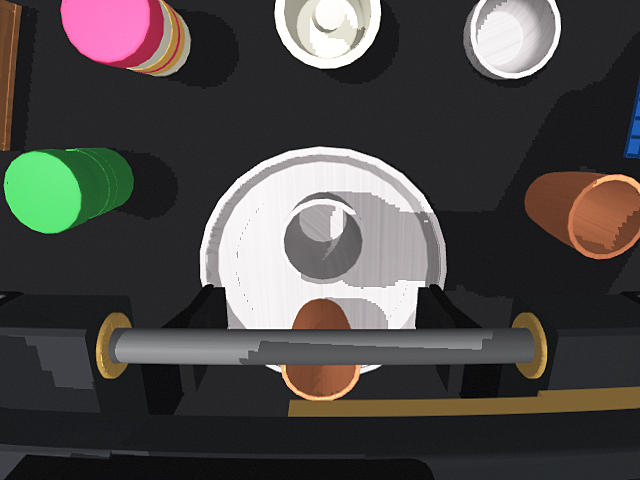

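Both tumblers stand side by side on the tray, at (323,240) and (320,365). Next is the steel katori.

```bash
python3 -m inch '{"dp":[[0,-11,-10],[0,-20,-17],[0,-20,-18],[0,-20,-18],[0,-20,-18],[0,-20,-18],[0,-20,-18],[0,-15,-12],[0,-5,-5],[0,0,0],[0,0,0]],"yaw":[0,0,0,0,0,0,0,0,0,0,0]}'; python3 - <<'E'
from rig import bot
import cv2
c=bot.capture("wrist"); im=c["color"][:,:,::-1].copy(); cv2.imwrite("pics/w6.png",im)
print(bot.read_state()["position"],c["pose"].round(4).tolist())
E
```

```text
time_s: 17.62
position: [0.5037, 0.1257, 0.1795]
tcp_rot: [[0.001, 0.999, -0.033], [-0.0, -0.033, -0.999], [-1.0, 0.001, 0.0]]
force: [0.1, 0.3, 0.2]
opening: 1.001
[0.50430177 0.12530632 0.17958076] [[0.9995, -0.0316, -0.0082, 0.5059], [-0.0327, -0.9606, -0.2759, 0.2008], [0.0008, 0.276, -0.9612, 0.3298], [0.0, 0.0, 0.0, 1.0]]
```

View pics/w6.png

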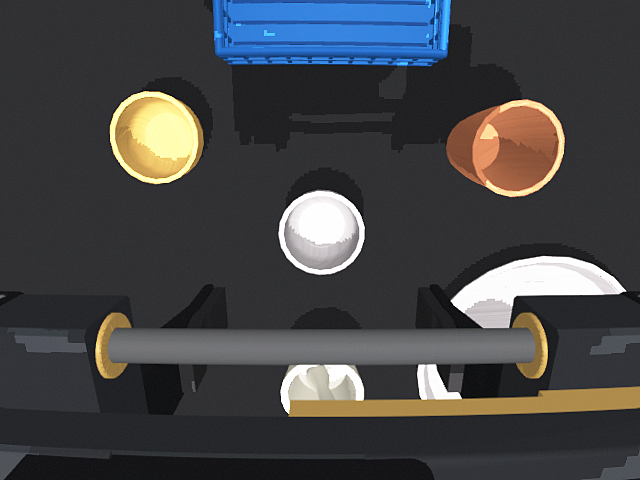

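```bash
python3 - <<'E'
from h import *
P=np.array([[0.9995,-0.0316,-0.0082,0.5059],[-0.0327,-0.9606,-0.2759,0.2008],[0.0008,0.276,-0.9612,0.3298]])
c=(388.32,321.17,245.70,-0.06533,P)
for n,u,v,z in [("kst",321,232,.034),("kbr",156,137,.034),("basL",214,52,.042),("basR",449,52,.042),("basM",330,58,.042)]: print(n,at(c,u,v,z).round(4))
E
```

```text
kst [0.5036 0.1271]
kbr [0.3831 0.2042]
basL [0.4343 0.2591]
basR [0.5961 0.2541]
basM [0.5139 0.252 ]
```

```bash
python3 -m inch '{"dp":[[15,0,-2],[28,0,0],[35,0,0],[32,0,0],[24,0,0],[15,0,0],[7,0,0],[3,0,0],[0,0,0],[0,0,0]],"yaw":[0,0,0,0,0,0,0,0,0,0]}'; python3 -m inch '{"dp":[[0,0,0],[0,0,0],[0,0,0],[0,0,0],[0,0,0],[0,0,0]],"yaw":[0,0,0,0,0,0]}' 45
```

```text
time_s: 18.5
position: [0.5041, 0.1276, 0.0212]
tcp_rot: [[0.002, 0.999, -0.035], [0.0, -0.035, -0.999], [-1.0, 0.002, -0.0]]
force: [0.2, -0.7, -0.1]
opening: 0.997
time_s: 19.0
position: [0.5034, 0.128, 0.0212]
tcp_rot: [[0.001, 0.999, -0.035], [0.0, -0.035, -0.999], [-1.0, 0.001, -0.0]]
force: [-0.1, 0.4, 5.8]
opening: 0.746
```

```bash
python3 -m inch '{"dp":[[-5,0,0],[-15,0,0],[-25,0,0],[-30,0,0],[-25,0,0],[-10,0,0]],"yaw":[0,0,0,0,0,0]}'; python3 -m inch '{"dp":[[0,0,-8],[0,1,-16],[0,1,-24],[0,1,-28],[0,1,-28],[0,1,-28],[0,1,-28],[0,0,-28],[0,0,-28],[0,0,-28],[0,0,-25],[0,0,-18],[0,0,-8],[0,0,-2],[0,0,0],[0,0,0]],"yaw":[0,0,0,0,0,0,0,0,0,0,0,0,0,0,0,0]}'
```

```text
time_s: 19.5
position: [0.5044, 0.128, 0.1336]
tcp_rot: [[0.005, 0.999, -0.035], [0.0, -0.035, -0.999], [-1.0, 0.005, -0.0]]
force: [-0.6, 0.7, -0.6]
opening: 0.748
time_s: 20.83
position: [0.5187, 0.4232, 0.1295]
tcp_rot: [[-0.002, 0.999, -0.035], [-0.002, -0.035, -0.999], [-1.0, -0.002, 0.002]]
force: [-0.6, 0.1, 0.4]
opening: 0.749
```

```bash
python3 -m inch '{"dp":[[8,1,-2],[16,0,0],[20,0,0],[20,0,0],[15,0,0],[10,0,0],[6,0,0],[3,0,0],[0,0,0],[0,0,0]],"yaw":[0,0,0,0,0,0,0,0,0,0]}'; python3 -m inch '{"dp":[[1,0,0],[1,0,0],[1,0,0],[0,0,0]],"yaw":[0,0,0,0]}'
```

```text
time_s: 21.67
position: [0.521, 0.4266, 0.0332]
tcp_rot: [[0.001, 0.999, -0.035], [0.001, -0.035, -0.999], [-1.0, 0.001, -0.001]]
force: [-0.1, -0.3, -1.3]
opening: 0.752
time_s: 22.0
position: [0.5204, 0.4265, 0.0298]
tcp_rot: [[0.0, 0.999, -0.035], [0.0, -0.035, -0.999], [-1.0, 0.0, -0.0]]
force: [-0.5, -0.6, -1.6]
opening: 0.749
```

```bash
python3 -m inch '{"dp":[[1,0,0],[1,0,0],[1,0,0],[1,0,0],[0,0,0]],"yaw":[0,0,0,0,0]}'; python3 -m inch '{"dp":[[1,0,0],[0,0,0]],"yaw":[0,0]}'
```

```text
time_s: 22.42
position: [0.5203, 0.4264, 0.0254]
tcp_rot: [[-0.0, 0.999, -0.035], [-0.0, -0.035, -0.999], [-1.0, -0.0, 0.0]]
force: [0.7, 0.5, -0.8]
opening: 0.744
time_s: 22.58
position: [0.5204, 0.4265, 0.0252]
tcp_rot: [[0.0, 0.999, -0.035], [-0.0, -0.035, -0.999], [-1.0, 0.0, 0.0]]
force: [-1.2, -0.6, 4.4]
opening: 0.749
```

Contact felt. Release, lift and look, then move over to the brass katori.

```bash
python3 -m inch '{"dp":[[0,0,0],[0,0,0],[0,0,0],[0,0,0]],"yaw":[0,0,0,0]}' 80;python3 -m inch '{"dp":[[-5,0,0],[-20,0,0],[-35,0,0],[-35,0,0],[-30,0,0],[-15,0,0],[0,0,0],[0,0,0]],"yaw":[0,0,0,0,0,0,0,0]}' 87; python3 - <<'E'
from rig import bot
import cv2
c=bot.capture("wrist"); im=c["color"][:,:,::-1].copy(); cv2.imwrite("pics/w7.png",im)
print(bot.read_state()["position"],c["pose"].round(4).tolist())
E
```

```text
time_s: 22.92
position: [0.5204, 0.4264, 0.0243]
tcp_rot: [[-0.0, 0.999, -0.035], [-0.0, -0.035, -0.999], [-1.0, -0.0, 0.0]]
force: [-0.9, -0.8, -0.3]
opening: 0.901
time_s: 23.58
position: [0.5208, 0.4267, 0.1657]
tcp_rot: [[0.002, 0.999, -0.035], [0.001, -0.035, -0.999], [-1.0, 0.002, -0.001]]
force: [-0.4, 0.1, -0.8]
opening: 0.999
[0.51981629 0.4260785  0.16405344] [[0.9994, -0.0336, -0.0078, 0.523], [-0.0345, -0.961, -0.2744, 0.5015], [0.0017, 0.2745, -0.9616, 0.3161], [0.0, 0.0, 0.0, 1.0]]
```

View pics/w7.png

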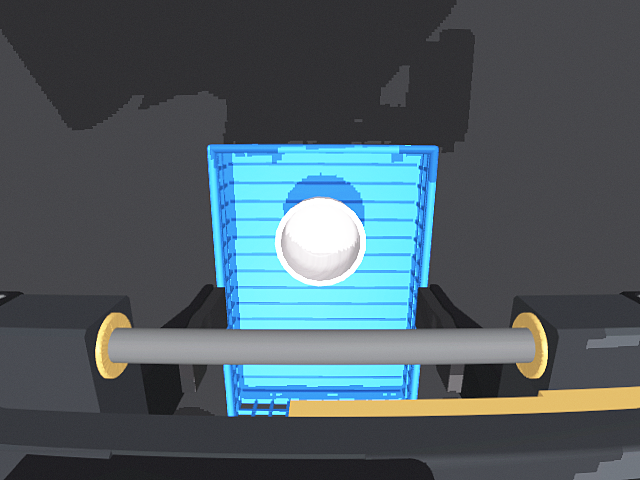

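The steel katori lies flat on the basket floor at (320,241), clear of the walls.

```bash
python3 -m inch '{"dp":[[0,-6,11],[0,-13,22],[0,-14,25],[0,-14,25],[0,-14,25],[0,-14,25],[0,-14,25],[0,-14,25],[0,-14,24],[0,-9,14],[0,-4,6],[0,0,0],[0,0,0]],"yaw":[0,0,0,0,0,0,0,0,0,0,0,0,0]}'; python3 - <<'E'
from rig import bot
import cv2
c=bot.capture("wrist"); im=c["color"][:,:,::-1].copy(); cv2.imwrite("pics/w8.png",im)
print(bot.read_state()["position"],c["pose"].round(4).tolist())
E
```

```text
time_s: 24.72
position: [0.383, 0.2043, 0.164]
tcp_rot: [[-0.0, 0.999, -0.036], [0.0, -0.036, -0.999], [-1.0, -0.0, -0.0]]
force: [0.0, 0.6, -0.2]
opening: 0.995
[0.38356302 0.20466719 0.16420828] [[0.9994, -0.0337, -0.0104, 0.3856], [-0.0352, -0.9607, -0.2753, 0.2793], [-0.0007, 0.2755, -0.9613, 0.3143], [0.0, 0.0, 0.0, 1.0]]
```

View pics/w8.png

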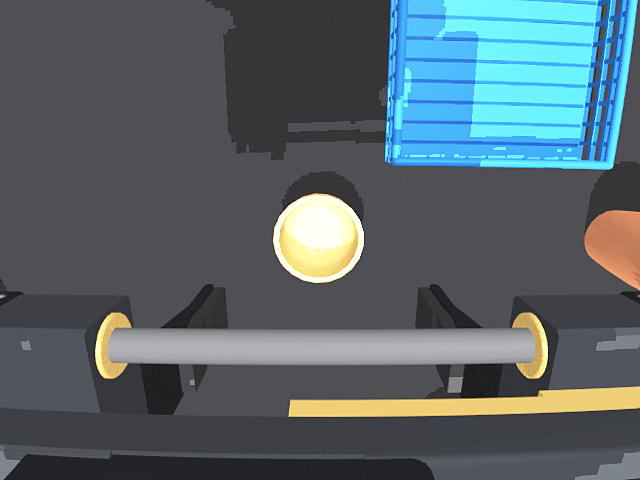

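```bash
python3 -m inch '{"dp":[[15,0,0],[28,0,0],[33,0,0],[28,0,0],[20,0,0],[12,0,0],[5,0,0],[2,0,0],[0,0,0],[0,0,0]],"yaw":[0,0,0,0,0,0,0,0,0,0]}'; python3 -m inch '{"dp":[[0,0,0],[0,0,0],[0,0,0],[0,0,0],[0,0,0],[0,0,0]],"yaw":[0,0,0,0,0,0]}' 45
```

```text
time_s: 25.6
position: [0.3833, 0.2046, 0.022]
tcp_rot: [[0.002, 0.999, -0.034], [0.0, -0.034, -0.999], [-1.0, 0.002, -0.0]]
force: [-0.2, 0.1, -0.0]
opening: 0.999
time_s: 26.1
position: [0.3824, 0.2041, 0.022]
tcp_rot: [[0.0, 0.999, -0.035], [0.0, -0.035, -0.999], [-1.0, 0.0, -0.0]]
force: [-0.6, -0.2, 6.7]
opening: 0.749
```

```bash
python3 -m inch '{"dp":[[-5,0,0],[-15,0,0],[-25,0,0],[-30,0,0],[-25,0,0],[-10,0,0]],"yaw":[0,0,0,0,0,0]}'; python3 -m inch '{"dp":[[0,5,-5],[0,12,-11],[0,17,-16],[0,20,-18],[0,20,-18],[0,20,-18],[0,18,-17],[0,12,-12],[0,5,-5],[0,1,-1],[0,0,0],[0,0,0]],"yaw":[0,0,0,0,0,0,0,0,0,0,0,0]}'
```

```text
time_s: 26.6
position: [0.3838, 0.2044, 0.1344]
tcp_rot: [[0.005, 0.999, -0.035], [0.001, -0.035, -0.999], [-1.0, 0.005, -0.001]]
force: [-0.5, 0.4, -1.2]
opening: 0.747
time_s: 27.6
position: [0.5151, 0.3196, 0.1307]
tcp_rot: [[-0.003, 0.999, -0.035], [-0.001, -0.035, -0.999], [-1.0, -0.003, 0.001]]
force: [-0.1, 0.8, -1.5]
opening: 0.748
```

Descend from 0.131 to about 0.032, then creep down.

```bash
python3 -m inch '{"dp":[[8,1,0],[16,0,0],[20,0,0],[20,0,0],[15,0,0],[10,0,0],[6,0,0],[3,0,0],[0,0,0],[0,0,0]],"yaw":[0,0,0,0,0,0,0,0,0,0]}'; python3 -m inch '{"dp":[[2,0,0],[2,0,0],[1,0,0],[1,0,0],[0,0,0],[0,0,0]],"yaw":[0,0,0,0,0,0]}'
```

```text
time_s: 28.43
position: [0.5181, 0.3206, 0.0341]
tcp_rot: [[0.001, 0.999, -0.035], [0.0, -0.035, -0.999], [-1.0, 0.001, -0.0]]
force: [-0.1, -0.1, -0.2]
opening: 0.749
time_s: 28.93
position: [0.5177, 0.3205, 0.0276]
tcp_rot: [[-0.0, 0.999, -0.035], [-0.0, -0.035, -0.999], [-1.0, -0.0, 0.0]]
force: [0.9, 0.2, -0.9]
opening: 0.747
```

```bash
python3 -m inch '{"dp":[[1,0,0],[1,0,0],[0,0,0],[0,0,0]],"yaw":[0,0,0,0]}'; python3 -m inch '{"dp":[[1,0,0],[0,0,0]],"yaw":[0,0]}'
```

```text
time_s: 29.27
position: [0.5178, 0.3206, 0.0261]
tcp_rot: [[0.0, 0.999, -0.035], [0.0, -0.035, -0.999], [-1.0, 0.0, -0.0]]
force: [-0.6, 0.4, 4.0]
opening: 0.747
time_s: 29.43
position: [0.5179, 0.3206, 0.026]
tcp_rot: [[0.001, 0.999, -0.035], [0.0, -0.035, -0.999], [-1.0, 0.0, -0.0]]
force: [-3.2, -1.1, 9.9]
opening: 0.749
```

```bash
python3 -m inch '{"dp":[[0,0,0],[0,0,0],[0,0,0],[0,0,0]],"yaw":[0,0,0,0]}' 80;python3 -m inch '{"dp":[[-5,0,0],[-20,0,0],[-35,0,0],[-35,0,0],[-35,0,0],[-30,0,0],[0,0,0],[0,0,0]],"yaw":[0,0,0,0,0,0,0,0]}' 87; python3 - <<'E'
from rig import bot
import cv2
c=bot.capture("wrist"); im=c["color"][:,:,::-1].copy(); cv2.imwrite("pics/w9.png",im)
E
python3 -m inch '{"dp":[[0,0,14],[0,0,26],[0,0,28],[0,0,28],[0,0,28],[0,0,28],[0,0,28],[0,0,28],[0,0,28],[0,0,28],[0,0,28],[0,0,28],[0,1,28],[0,1,28],[0,1,28],[0,0,28],[0,0,20],[0,0,12],[0,0,0],[0,0,0]],"yaw":[0,0,0,0,0,0,0,0,0,0,0,0,0,0,0,0,0,0,0,0]}'; python3 - <<'E'
from rig import bot
import cv2
c=bot.capture("wrist"); im=c["color"][:,:,::-1].copy(); cv2.imwrite("pics/w10.png",im)
print(bot.read_state()["position"],c["pose"].round(4).tolist())
E
```

```text
time_s: 29.77
position: [0.5176, 0.3204, 0.0242]
tcp_rot: [[-0.0, 0.999, -0.035], [-0.0, -0.035, -0.999], [-1.0, -0.0, 0.0]]
force: [-0.0, 0.8, 1.0]
opening: 0.896
time_s: 30.43
position: [0.5189, 0.321, 0.187]
tcp_rot: [[0.005, 0.999, -0.035], [0.002, -0.035, -0.999], [-1.0, 0.005, -0.002]]
force: [-0.0, -0.2, 1.1]
opening: 1.0
time_s: 32.15
position: [0.5033, -0.1432, 0.1834]
tcp_rot: [[-0.003, 0.999, -0.037], [0.002, -0.037, -0.999], [-1.0, -0.003, -0.002]]
force: [0.3, 0.3, 0.4]
opening: 1.002
[ 0.50340886 -0.1424132   0.18363006] [[0.9993, -0.034, -0.0128, 0.5064], [-0.0362, -0.9612, -0.2736, -0.0684], [-0.003, 0.2739, -0.9618, 0.3339], [0.0, 0.0, 0.0, 1.0]]
```

View pics/w9.png

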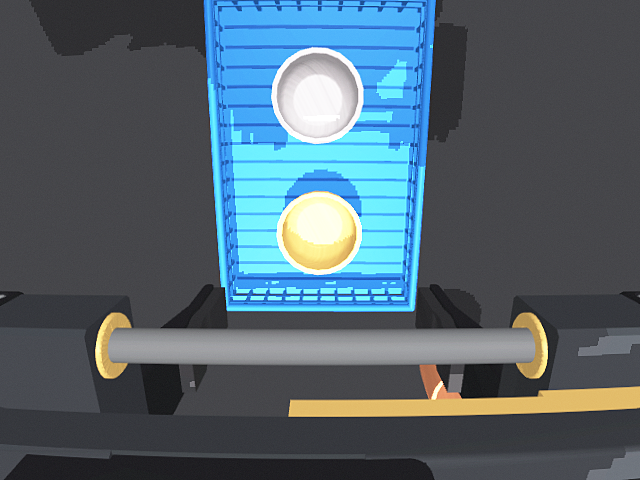

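View pics/w10.png

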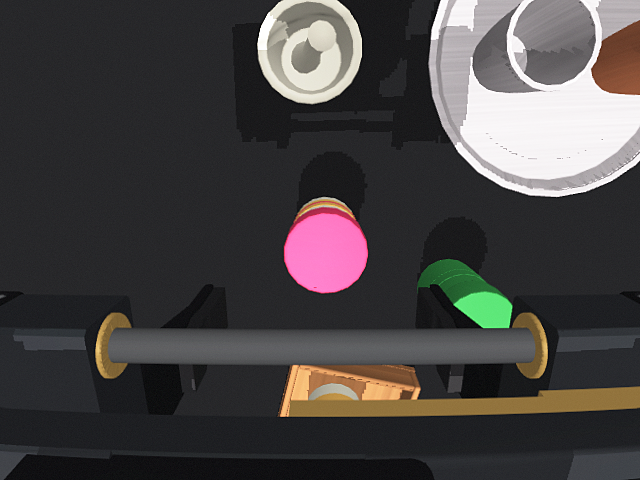

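```bash
python3 - <<'E'
from h import *
P=np.array([[0.9993,-0.034,-0.0128,0.5064],[-0.0362,-0.9612,-0.2736,-0.0684],[-0.003,0.2739,-0.9618,0.3339]])
c=(388.32,321.17,245.70,-0.06533,P)
print(at(c,326,251,.084), at(c,311,50,.052))
E
```

```text
[ 0.50618239 -0.14330215] [ 0.50077442 -0.01206295]
```

```bash
python3 -m inch '{"dp":[[12,3,0],[22,0,0],[28,0,0],[24,0,0],[16,0,0],[10,0,0],[5,0,0],[2,0,0],[0,0,0],[0,0,0]],"yaw":[0,0,0,0,0,0,0,0,0,0]}'; python3 -m inch '{"dp":[[0,0,0],[0,0,0],[0,0,0],[0,0,0],[0,0,0],[0,0,0],[0,0,0]],"yaw":[0,0,0,0,0,0,0]}' 40
```

```text
time_s: 33.03
position: [0.5082, -0.1435, 0.0664]
tcp_rot: [[0.002, 0.999, -0.034], [-0.001, -0.034, -0.999], [-1.0, 0.002, 0.001]]
force: [-0.4, 0.9, 0.6]
opening: 1.001
time_s: 33.62
position: [0.5073, -0.1434, 0.0657]
tcp_rot: [[-0.0, 0.999, -0.035], [0.0, -0.035, -0.999], [-1.0, -0.0, -0.0]]
force: [-1.2, -0.3, 1.7]
opening: 0.659
```

```bash
python3 -m inch '{"dp":[[-5,0,0],[-15,0,0],[-25,0,0],[-30,0,0],[-30,0,0],[-20,0,0],[-5,0,0],[0,0,0]],"yaw":[0,0,0,0,0,0,0,0]}'; python3 -m inch '{"dp":[[0,0,8],[0,-1,16],[0,-1,22],[0,-1,24],[0,-1,24],[0,-1,24],[0,-1,24],[0,-1,24],[0,-1,24],[0,-1,24],[0,-1,24],[0,-1,20],[0,-1,16],[0,-1,9],[0,0,3],[0,0,0],[0,0,0]],"yaw":[0,0,0,0,0,0,0,0,0,0,0,0,0,0,0,0,0]}'; python3 -m inch '{"dp":[[0,0,0],[0,0,0],[0,0,0],[0,0,0]],"yaw":[6.2,6.2,0,0]}';python3 - <<'E'
from rig import bot
import cv2
for n in("wrist","top","scene"):
    c=bot.capture(n); im=c["color"][:,:,::-1].copy(); cv2.imwrite(f"pics/{n}11.png",im)
    if n=="wrist": print(bot.read_state()["position"],c["pose"].round(4).tolist())
E
```

```text
time_s: 34.28
position: [0.5084, -0.1438, 0.1971]
tcp_rot: [[0.004, 0.999, -0.035], [-0.002, -0.035, -0.999], [-1.0, 0.004, 0.002]]
force: [0.6, 0.9, -1.8]
opening: 0.657
time_s: 35.7
position: [0.4844, -0.4276, 0.1949]
tcp_rot: [[-0.001, 0.999, -0.034], [0.002, -0.034, -0.999], [-1.0, -0.001, -0.002]]
force: [0.0, 0.3, -1.1]
opening: 0.656
time_s: 36.03
position: [0.4848, -0.4275, 0.1957]
tcp_rot: [[-0.0, 0.97, -0.245], [0.001, -0.245, -0.97], [-1.0, -0.0, -0.0]]
force: [0.8, -0.1, -0.8]
opening: 0.661
[ 0.4848076  -0.42778964  0.19570008] [[0.9697, -0.2347, -0.0677, 0.5032], [-0.2443, -0.9323, -0.2668, -0.3548], [-0.0005, 0.2753, -0.9614, 0.3461], [0.0, 0.0, 0.0, 1.0]]
```

View pics/wrist11.png

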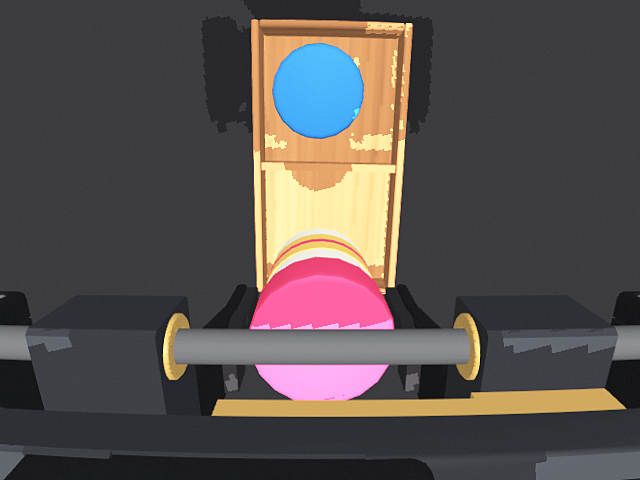

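View pics/scene11.png

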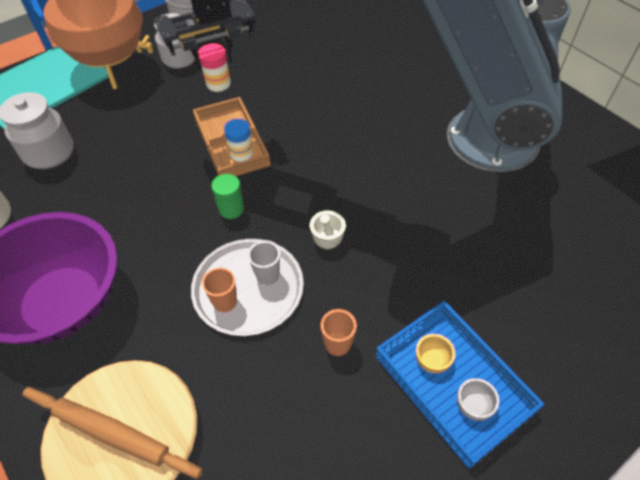

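```bash
python3 - <<'E'
from h import *
P=np.array([[0.9697,-0.2347,-0.0677,0.5032],[-0.2443,-0.9323,-0.2668,-0.3548],[-0.0005,0.2753,-0.9614,0.3461]])
c=(388.32,321.17,245.70,-0.06533,P)
tl,tr=at(c,251,20,.034),at(c,412,22,.034); bl,br=at(c,257,288,.034),at(c,397,288,.034)
pl,pr=at(c,262,164,.030),at(c,396,166,.030)
print(tl,tr,np.hypot(*(tr-tl)),"yaw top",np.degrees(np.arctan2(*(tr-tl)[::-1])))
print("left dir",np.degrees(np.arctan2(*(tl-bl)[::-1])),"right",np.degrees(np.arctan2(*(tr-br)[::-1])), "width low",np.hypot(*(br-bl)))
print("part",(pl+pr)/2,np.degrees(np.arctan2(*(pr-pl)[::-1])))
a=np.radians(-14.4); R=np.array([[np.cos(a),-np.sin(a)],[np.sin(a),np.cos(a)]])
C1=(tl+tr)/2+R@[0,-.108]; print("centre",C1,(pl+pr)/2); print("bay",C1+R@[0,-.052],(pl+pr)/2+R@[0,-.052])
print("blue",at(c,318,90,.090))
E
```

```text
[ 0.4733825  -0.26203152] [ 0.58764274 -0.29199675] 0.1181241597929051 yaw top -14.695125908981009
left dir 74.74201405296812 right 75.57375419487167 width low 0.12117491000110278
part [ 0.50354911 -0.37872006] -14.95087989643547
centre [ 0.50365411 -0.38162112] [ 0.50354911 -0.37872006]
bay [ 0.49072224 -0.43198744] [ 0.49061724 -0.42908638]
blue [ 0.50783621 -0.32780843]
```

```bash
python3 -m inch '{"dp":[[0,4,1],[8,0,0],[18,0,0],[22,0,0],[22,0,0],[18,0,0],[12,0,0],[8,0,0],[4,0,0],[1,0,0],[0,0,0],[0,0,0]],"yaw":[0,0,0,0,0,0,0,0,0,0,0,0]}'
```

```text
time_s: 37.18
position: [0.4887, -0.4315, 0.0836]
tcp_rot: [[0.001, 0.969, -0.249], [-0.002, -0.249, -0.969], [-1.0, 0.002, 0.001]]
force: [0.7, 0.7, -0.6]
opening: 0.657
```

```bash
python3 -m inch '{"dp":[[3,0,0],[3,0,0],[2,0,0],[1,0,0],[0,0,0],[0,0,0]],"yaw":[0,0,0,0,0,0]}'; python3 -m inch '{"dp":[[1,0,0],[1,0,0],[0,0,0],[0,0,0]],"yaw":[0,0,0,0]}'
```

```text
time_s: 37.68
position: [0.4881, -0.4308, 0.0735]
tcp_rot: [[-0.0, 0.969, -0.249], [0.0, -0.249, -0.969], [-1.0, -0.0, -0.0]]
force: [-0.1, -0.7, -1.6]
opening: 0.659
time_s: 38.02
position: [0.4883, -0.4309, 0.0717]
tcp_rot: [[0.0, 0.969, -0.249], [-0.0, -0.249, -0.969], [-1.0, 0.0, 0.0]]
force: [-0.2, 0.4, -0.6]
opening: 0.658
```

```bash
python3 -m inch '{"dp":[[1,0,0],[0,0,0],[0,0,0]],"yaw":[0,0,0]}'
```

```text
time_s: 38.27
position: [0.4883, -0.4311, 0.0717]
tcp_rot: [[0.0, 0.969, -0.248], [-0.001, -0.248, -0.969], [-1.0, 0.0, 0.001]]
force: [-1.7, 0.9, 5.4]
opening: 0.658
```

Contact. Release, lift, back away and check.

```bash
python3 -m inch '{"dp":[[0,0,0],[0,0,0],[0,0,0],[0,0,0]],"yaw":[0,0,0,0]}' 78;python3 -m inch '{"dp":[[-5,0,0],[-20,0,0],[-35,0,0],[-35,0,0],[-30,0,0],[-20,0,0],[0,0,0],[0,0,0]],"yaw":[0,0,0,0,0,0,0,0]}' 87; python3 - <<'E'
from rig import bot
import cv2
for n in("wrist","scene"):
    c=bot.capture(n); im=c["color"][:,:,::-1].copy(); cv2.imwrite(f"pics/{n}12.png",im)
    if n=="wrist": print(bot.read_state()["position"],c["pose"].round(4).tolist())
E
python3 -m inch '{"dp":[[0,-10,-10],[0,-20,-20],[0,-20,-25],[0,-10,-28],[0,0,-28],[0,0,-28],[0,0,-28],[0,0,-28],[0,0,-28],[0,0,-28],[0,0,-20],[0,0,-10],[0,0,0],[0,0,0],[0,0,0]],"yaw":[0,0,0,0,0,0,0,0,0,0,0,0,0,0,0]}'; python3 - <<'E'
from rig import bot
import cv2
for n in("top","scene"):
    c=bot.capture(n); im=c["color"][:,:,::-1].copy(); cv2.imwrite(f"pics/{n}13.png",im)
E
```

```text
time_s: 38.6
position: [0.4882, -0.4307, 0.0703]
tcp_rot: [[0.0, 0.969, -0.249], [0.0, -0.249, -0.969], [-1.0, -0.0, -0.0]]
force: [1.5, 0.3, -0.1]
opening: 0.855
time_s: 39.27
position: [0.4887, -0.4313, 0.2172]
tcp_rot: [[0.002, 0.969, -0.249], [-0.003, -0.249, -0.969], [-1.0, 0.003, 0.002]]
force: [-0.6, -0.1, -1.4]
opening: 1.0
[ 0.48792296 -0.43043105  0.21538636] [[0.9687, -0.2391, -0.0665, 0.507], [-0.2482, -0.9304, -0.2696, -0.3582], [0.0026, 0.2777, -0.9607, 0.3674], [0.0, 0.0, 0.0, 1.0]]
time_s: 40.62
position: [0.4997, -0.1447, 0.215]
tcp_rot: [[-0.001, 0.968, -0.249], [-0.0, -0.249, -0.968], [-1.0, -0.001, 0.0]]
force: [0.6, -0.2, -1.2]
opening: 1.002
```

View pics/wrist12.png

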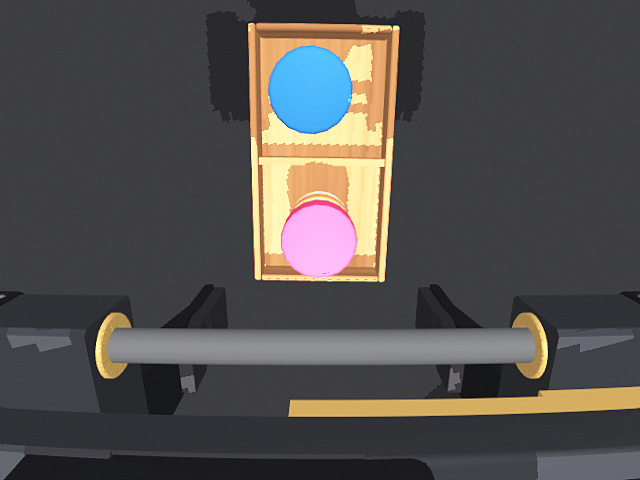

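View pics/top13.png

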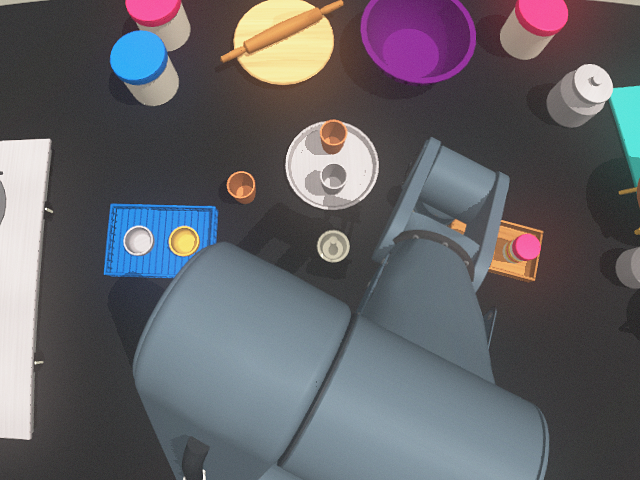

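View pics/scene13.png

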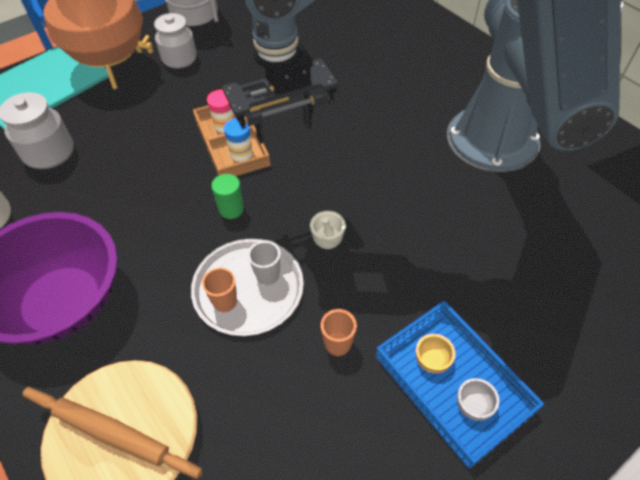

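```bash
python3 - <<'E'
from h import *
P=np.array([[0.9687,-0.2391,-0.0665,0.507],[-0.2482,-0.9304,-0.2696,-0.3582],[0.0026,0.2777,-0.9607,0.3674]])
c=(388.32,321.17,245.70,-0.06533,P)
co=[at(c,*q,.034) for q in [(248,24),(399,27),(384,281),(255,279)]]; C=np.mean(co,0)
a=np.radians(-14.7); R=np.array([[np.cos(a),-np.sin(a)],[np.sin(a),np.cos(a)]])
print("caddy",C,"pink rel",R.T@(at(c,319,239,.090)-C),"blue rel",R.T@(at(c,310,89,.090)-C))
for n,u,v,z in [("cop",333,133.5,.081),("ste",333.5,177,.081),("kst",138.5,240.5,.038),("kbr",184.5,241.5,.038),("mortar",333.5,246.25,.052)]: print(n,at("top",u,v,z).round(4))
print("tray .6934 -.0147(top) ; basket .5184 .373(top)")
E
```

```text
caddy [ 0.50237335 -0.38062369] pink rel [-0.00166937 -0.05215521] blue rel [-0.00817787  0.05233437]
cop [ 0.7466 -0.0148]
ste [ 0.6454 -0.0136]
kst [0.5182 0.4219]
kbr [0.5147 0.3174]
mortar [ 0.4974 -0.0117]
tray .6934 -.0147(top) ; basket .5184 .373(top)
```

```bash
python3 -c "
from rig import bot
print(bot.hand_in())"
```

```text
the job is handed in; nothing more can be done
None
```

I sorted all five pieces and handed the job in at about 41 s; the hand-in gave no verdict. The arm was lifted clear of everything at the end.

My last camera checks put every piece inside its limits and upright:

| Piece | Where it ended up | Limit |
|---|---|---|
| Copper tumbler (the one nearer the base) | about 53 mm from the tray centre | 74 mm |
| Steel tumbler | about 48 mm from the tray centre | 74 mm |
| Steel katori | about (0, +49) mm from the basket centre | 46 / 86 mm |
| Brass katori | about (−4, −56) mm from the basket centre | 46 / 86 mm |
| Pink jar | about 2 mm from its bay centre | 30 / 26 mm |

- **Left alone:** the mortar was at the same spot in the final image as in the first. The blue-lidded jar stayed within measurement error of its starting place.
- **Disagreements:** the cameras differed by 2–4 mm on object positions, by up to 8 mm on the tray and by about 5 mm on the caddy centre. All of these are well within the limits.
- **Set-down:** I lowered each piece in 1–4 mm steps until contact, at most about 10 N.

No check failed.

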